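# Open a bit case: hold the spring catch down and slide the lid over it

## Task

Open the wooden drill-bit case: reach a fingertip into the finger slot of its grey sliding lid, press the red spring catch down below the lid, and keep it down while you push the lid along, blue edge first, until the lid is fully open against its stop. Then take the hand away, leaving the lid open. Do not lift or drag the case, and do not disturb the tin, tape roll, brush and sanding block lying around it.

Things in the scene. Friction and masses are not known exactly. Their poses are not given: they have to be found in the camera images.
- case: Brown wooden box, 2.6 kg, 320 (x) x 170 (y) x 75 mm high; slides on the bench if pushed with 12 N or more. Origin: centre of its underside. +x: the way the lid opens, the end with the lid's blue edge; steel handle on the -x end. The grey 8 mm lid, top 68 mm above the bench, is captive in side grooves. Ahead of the catch, to case x = 148 mm, the inside is empty above 35 mm from the bench.
- lid (a joint): How far the lid has slid along the case's +x, in m: 0 shut, 0.100 fully open at its stop. About 1.5 N of friction; stays where it is left. It moves beyond about 2.5 mm only while the catch is pressed below its underside: otherwise the slot's rear edge meets the catch.
- slot_center (a point): Centre of the lid's finger slot at the lid's top face; moves with the lid. The slot, edged with aluminium, is 74 mm long (case x), 42 mm wide (case y) and goes through the 8 mm lid; with the lid shut it spans case x = -45.5 to 28.5 mm. A finger in it opens the lid by pushing its front (+x) edge.
- catch (a joint): How far the spring catch is pressed down, in m: 0 up, top flush with the lid's top face; 0.014 bottomed. Clear of the lid's underside from 0.008 on (press to 0.010 to 0.013). Spring about 3 N at first, 6 N at 0.010, 7.5 N bottomed. Springs back when let go, unless the lid has slid over it and keeps it down.
- catch_top (a point): Centre of the top of the red catch, a ribbed push plate 66 mm long (case x), 30 mm wide (case y), carried by the case inside the slot at case x = -10 mm, y = 0; it moves only up and down. Lid shut: 2.5 mm to the slot's rear edge, 5.5 mm to its front edge. A fingertip on its forward part stands just behind the slot's front edge and can push that edge while holding the catch.
- filler_tin: Bystander: plain metal tin, 74 mm across, 85 mm high, standing; origin at the centre of its underside.
- tape_roll: Bystander: yellow roll of masking tape, 100 mm across, 25 mm high, lying flat; origin at the centre of its underside.
- brush: Bystander: flat paint brush, 215 mm long, 50 mm wide, 16 mm high, lying along its x, bristles at +x; origin on its underside, 99 mm from the handle's end.
- sanding_block: Bystander: cork sanding block, 112 (x) x 64 (y) x 28 mm, lying flat; origin at the centre of its underside.

How it is judged:
By the outcome, as a careful person would: the job done as asked, in the order asked, and still so for the second after the job is handed in, with the robot touching nothing.
It also fails if it takes over 35 s, if anything falls off the work surface, if the arm or the gripper's body presses on something with over 40 N, if the wrist force passes 120 N, or if a joint passes its speed limit or range.

## Robot

A 7-joint arm with a two-finger parallel gripper is mounted at the origin on the work surface. World frame = base frame: x ahead of the robot, y to its left, z up, the work surface at z = 0. Lengths are in mm, angles in rad, forces in N, time in s.
With the tool pointing down it reaches from about 400 to 875 mm from the base axis. Payload 4.4 kg.
Tool frame: the origin (TCP) lies on the centre line of the jaws, within the pads' length; the fingertips stand 25 mm ahead of it and the grasp point (between the pads) lies 6 mm ahead of it; z points along the fingers, x is the direction in which the jaws open and shut, and the axes are right-handed (so a half turn about z gives the same grasp; the last joint's range is limited). The gripper opens to 85 mm and grips with 20 to 120 N. Pads are 22 mm wide; open, the fingers measure 114 mm over their backs; the gripper's body (76 mm by 85 mm) begins 54 mm behind the grasp point. The pads swing forward as they close: fully open they stand 13 mm farther back than shut.
Start: joints at [-1.221, 0.628, 0.038, 1.517, -0.027, 0.996, -0.02], TCP at [262.528, 594.64, 256.313] pointing down, gripper open.
Joint ranges: [-3.06, 3.06], [-0.37, 2.12], [-1.25, 1.32], [0.18, 2.47], [-1.1, 4.24], [0.23, 1.98], [-2.94, 2.94]. Speed limits (rad/s): [2.57, 2.57, 3.14, 3.14, 3.14, 3.14, 3.14].

## Interface

Orientations are given as [roll, pitch, yaw] about the fixed x, y, z axes, in that order (R = Rz(yaw) Ry(pitch) Rx(roll)).
In Python, from cell import ctrl, cams gives the robot as it stands. The module is installed in compiled form; this text tells all that it offers.
- The arm moves only by the tool step_arm, never from a script. Its arguments are lists of equal length, an entry for each row: "linear": the shift along the tool's x, y, z in mm, a list of three; "yaw": the turn about the tool's z in rad; "gripper": the opening, from -1 (shut) to 1 (fully open). A call has 1 to 8 rows; each row is the pose to reach, as a shift and turn from the pose commanded when the call began, along the tool's axes at that moment; what a row does not reach only later rows make up. A row lasts 1/12 s, in which the tool goes at most 41.7 mm and 7.16 degrees, less where a joint would pass 70% of its speed; a pose out of reach is approached as far as the arm can. A call with a gripper value outside its range is refused whole. The fingers move at their own pace and stop on an object; the grip force is fixed at half the most. Time passes only in rows, so rows that repeat a pose let the fingers close. It gives the time, the measured TCP pose, the force and the opening at its end, in the units of the state.
- ctrl.read_state(): the state, without advancing time (a new reading comes with each control period).
- cams.get_image(name): name is "scene" or "top" or "wrist"; returns a dict with "frame" (384x512x3 uint8, red, green, blue), "depth" (384x512 float32, mm along the optical axis (not along the pixel's ray), 0 where there is no reading), "intrinsics" (3x3 intrinsics, pixels), "cam_to_world" (4x4, takes a point from camera to world coordinates). Camera axes: x right, y down, z forward; pixel columns grow to the right and rows downward; lengths in mm; the calibration is good to about 2 mm. The wrist camera is an equidistant fisheye: a pixel r from the principal point sees the ray r / f radians off the axis. A picture is of the moment at which its call begins.
- ctrl.finish_job(): hands the job in, once; it reports no verdict.
Trained networks look in the newest picture that a camera, given by its name, has taken for a name from the list of things; names that differ only in an ending like _2 or _b are one class to them, and where a whole thing is asked for, a point or a joint stands for the part that bears it (a point fixed in the world has none). Each returns a list of dicts, best first, with "conf" (0 to 1); they miss things now and then, are a little off and sometimes report something else, mostly with a low value. They report only what shows in the picture. A call takes as long as a camera call.
- cams.regions_of(camera, name): "pixels" (384x512 bool, what is visible of it) and "pixel" ([column, row] in pixels, amid what is visible of it).
The state is a dict: "clock": time; "qpos": joint angles; "qd": joint speeds; "tau": joint torques, N m; "eef_pos": TCP position; "tool_rot": TCP orientation; "force": force on the tool from outside, world axes, zero at the start; "torque": the same for the moment, N m; "width": finger opening in mm.
Only numpy, scipy, OpenCV 4.12 (cv2) and the standard library are available. Lean on these libraries where they do the work, as an engineer would, in place of code of your own. Each camera call takes 0.05 s, during which the arm holds its last target.

## Working session

There is one attempt and no reset: what is moved stays moved. The work goes in short steps, Python scripts to look and compute and a tool call to move; the robot and the scene stay as the last step left them, time stands still between calls to the robot, and variables do not carry over. Pictures are saved under pics/ and viewed, and the job is handed in when it is done.

Besides the shell and the picture viewer there is one more tool, called as name([rows], argument=value, ...), one row to a line, values as JSON. step_arm: Moves the arm, as the interface text tells. Its arguments: {"type":"object","properties":{"linear":{"type":"array"},"yaw":{"type":"array"},"gripper":{"type":"array"}},"required":["linear","yaw","gripper"]}

```bash
mkdir -p pics
cat > h.py <<'E'
import numpy as np, cv2
from cell import ctrl, cams
def shot(n,fn):
    im=cams.get_image(n); cv2.imwrite('pics/'+fn,im['frame'][:,:,::-1]); return im
def pts(im,mask):
    v,u=np.nonzero(mask&(im['depth']>0)); d=im['depth'][v,u]; K=im['intrinsics']
    P=np.stack([(u-K[0,2])/K[0,0]*d,(v-K[1,2])/K[1,1]*d,d],1)
    T=im['cam_to_world']; return P@T[:3,:3].T+T[:3,3]
E
python3 - <<'E'
from h import *
s=ctrl.read_state(); print({k:np.round(v,3) for k,v in s.items()})
for c in ['top','scene']:
    im=shot(c,c+'1.png')
    print(c, im['cam_to_world'].round(2).tolist())
    for n in ['case','lid','catch','catch_top','slot_center','filler_tin','tape_roll','brush','sanding_block']:
        r=cams.regions_of(c,n)
        for q in r[:2]:
            P=pts(im,q['pixels'])
            print(c,n,round(q['conf'],2),q['pixel'],q['pixels'].sum(), np.median(P,0).round(1) if len(P) else None, np.percentile(P,2,axis=0).round(), np.percentile(P,98,axis=0).round())
E
```

```text
{'clock': np.float64(0.0), 'qpos': array([-1.221,  0.629,  0.038,  1.518, -0.027,  0.996, -0.02 ]), 'qd': array([-0.   ,  0.   , -0.002,  0.   , -0.   , -0.001, -0.   ]), 'tau': array([ 0.0000e+00, -5.6338e+01,  1.2260e+00, -1.9345e+01,  1.1000e-02,
        1.0000e-02,  0.0000e+00]), 'eef_pos': array([262.27 , 594.111, 255.411]), 'tool_rot': array([-3.142e+00,  2.000e-03,  1.155e+00]), 'force': array([-0.437, -0.463, -0.389]), 'torque': array([-0.008,  0.073, -0.016]), 'width': np.float64(85.2)}
top [[-0.01, -0.99, 0.14, 429.83], [-1.0, 0.01, 0.0, 151.04], [-0.01, -0.14, -0.99, 885.81], [0.0, 0.0, 0.0, 1.0]]
top case 0.75 [284.1, 206.9] 17482 [515.2 110.7  67.4] [381. -42.   7.] [653. 258.  76.]
top lid 0.63 [306.0, 301.0] 2013 [338.7  70.1  13.1] [287. -35.  -1.] [424. 127.  17.]
top lid 0.57 [300.1, 195.8] 12909 [524.1  98.5  67.1] [399. -39.  64.] [648. 241.  70.]
top catch 0.74 [283.7, 208.7] 615 [510.9 116.   67. ] [487.  87.  20.] [537. 145.  70.]
top catch_top 0.85 [285.2, 208.5] 589 [510.8 116.2  67.1] [487.  89.  64.] [536. 144.  70.]
top slot_center 0.79 [301.2, 193.3] 1295
[... 775 characters left out ...]
7.9] [399. -39.  65.] [648. 242.  70.]
scene catch 0.97 [272.2, 174.8] 493 [514.6 118.7  67.8] [488.  89.  60.] [541. 146.  70.]
scene catch_top 0.95 [273.3, 178.9] 459 [513.3 119.6  67.8] [485.  91.  60.] [537. 146.  70.]
scene slot_center 0.91 [258.8, 165.9] 8870 [522.7 102.8  67.9] [400. -37.  65.] [647. 241.  70.]
scene filler_tin 0.69 [273.0, 258.3] 1859 [618.1 261.8  84. ] [581. 224.  12.] [646. 288.  87.]
scene tape_roll 0.94 [229.2, 254.6] 1138 [676.5 165.1  23.9] [633. 114.   3.] [724. 207.  27.]
scene brush 0.63 [316.5, 137.9] 1147 [345.6  68.5  13.6] [289. -33.   1.] [428. 128.  17.]
scene sanding_block 0.75 [395.3, 213.9] 1879 [353.1 312.1  27.4] [295. 260.   1.] [400. 359.  30.]
```

View pics/top1.png

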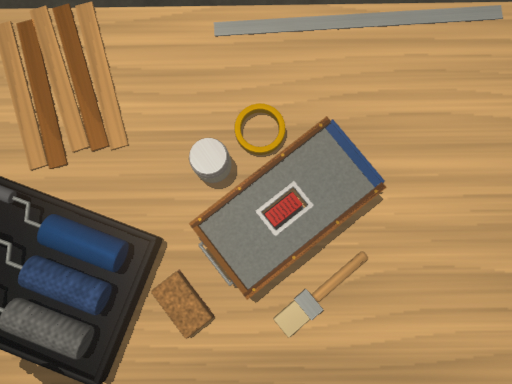

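View pics/scene1.png

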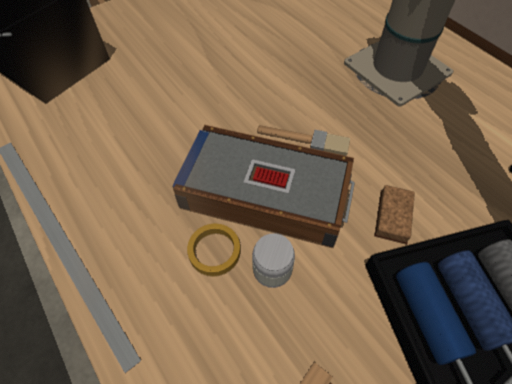

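Run:
```python
from h import *
for c in ['top','scene']:
    im=cams.get_image(c)
    f=im['frame'].astype(int); R,G,B=f[...,0],f[...,1],f[...,2]
    red=(R>130)&(R>2*G)&(R>2*B); blue=(B>110)&(B>1.5*R)
    for n,m in [('red',red),('blue',blue)]:
        n_,l,st,ce=cv2.connectedComponentsWithStats(m.astype(np.uint8))
        for i in range(1,n_):
            if st[i,4]>40:
                P=pts(im,l==i); r=cv2.minAreaRect(P[:,:2].astype(np.float32)); print(c,n,st[i].tolist(),np.median(P,0).round(1),P.mean(0).round(1),r)
    r=cams.regions_of(c,'case')[0]['pixels']|cams.regions_of(c,'lid')[-1]['pixels']
    P=pts(im,r); P=P[(P[:,2]>72)&(P[:,2]<78)]
    print(c,'rim',len(P),cv2.minAreaRect(P[:,:2].astype(np.float32)))
```

```text
top red [265, 192, 37, 34, 578] [510.6 116.3  67.2] [511.  116.3  67.1] ((511.2029113769531, 115.86555480957031), (29.220067977905273, 65.63764953613281), 37.73637008666992)
top blue [327, 120, 56, 66, 673] [615.  -12.7  67.3] [614.  -13.7  67.3] ((612.7882080078125, -15.345680236816406), (145.20590209960938, 21.083709716796875), 37.79278564453125)
top blue [46, 227, 69, 33, 441] [452.9 468.7  86.8] [453.  468.7  86.9] ((454.9132385253906, 472.7112121582031), (129.83865356445312, 12.048168182373047), 66.92018127441406)
top blue [85, 287, 12, 19, 72] [360.3 452.4  85.8] [361.  452.7  85.6] ((361.7834167480469, 453.06964111328125), (9.822407722473145, 34.78333282470703), 69.00574493408203)
top rim 2875 ((517.349365234375, 108.73614501953125), (170.24322509765625, 319.49017333984375), 37.66049575805664)
scene rim 2332 ((518.9325561523438, 108.3134994506836), (172.34286499023438, 319.46258544921875), 37.62119674682617)
```

The top view shows the case lying diagonally, with the blue edge at (355,155), the red catch at (285,208) and the handle at (217,265). The tin (210,158), tape (260,128), brush (320,290) and block (183,303) are all clear of it. Rim fits from both cameras put the case centre at about (518,108.5) with +x at -52.3°. The catch fits that to within 1 mm. I'll move over it now with the gripper shutting.

step_arm([
  [-22,28,0],
  [-44,56,0],
  [-66,84,0],
  [-88,112,0],
  [-110,140,0],
  [-132,168,0],
  [-154,196,0],
  [-176,224,0],
], yaw=[0.1,0.2,0.3,0.4,0.497,0.497,0.497,0.497], gripper=[-1,-1,-1,-1,-1,-1,-1,-1])

```text
clock: 1.97
eef_pos: [396.9, 341.7, 256.6]
tool_rot: [-3.142, -0.001, 0.658]
force: [0.9, 0.8, -0.8]
width: 0.4
```

```bash
cat >> h.py <<'E'
C=np.array([517.8,108.6]); A=np.deg2rad(-52.3)
ex=np.array([np.cos(A),np.sin(A)]); ey=np.array([-ex[1],ex[0]])
def st(goal=None):
    s=ctrl.read_state(); y=s['tool_rot'][2]; d=s['eef_pos'][:2]-C
    print('t',round(float(s['clock']),2),'eef',s['eef_pos'].round(1),'rot',s['tool_rot'].round(4),'case xy',(d@ex).round(1),(d@ey).round(1),'F',s['force'].round(1),'F case',(s['force'][:2]@ex).round(1),(s['force'][:2]@ey).round(1),'w',s['width'].round(1))
    if goal is not None:
        g=C+goal[0]*ex+goal[1]*ey-s['eef_pos'][:2]
        print('tool dx dy', (g@[np.cos(y),np.sin(y)]).round(1),(g@[np.sin(y),-np.cos(y)]).round(1),'want yaw turn',(y-(A+np.pi/2)).round(4))
E
python3 -c "
from h import *
st((13,0))"
```

```text
Traceback (most recent call last):
  File "h.py", line 13, in st
    print('t',round(float(s['clock']),2),'eef',s['eef_pos'].round(1),'rot',s['tool_rot'].round(4),'case xy',(d@ex).round(1),(d@ey).round(1),'F',s['force'].round(1),'F case',(s['force'][:2]@ex).round(1),(s['force'][:2]@ey).round(1),'w',s['width'].round(1))
                                                                                                                                                                                                                                           ^^^^^^^^^^^^^^^^
AttributeError: 'float' object has no attribute 'round'
```

```bash
sed -i "s/s\['width'\].round(1)/round(s['width'],1)/" h.py
python3 -c "
from h import *
st((13,0))"
```

```text
t 1.97 eef [396.9 341.7 256.6] rot [-3.1415e+00 -6.0000e-04  6.5830e-01] case xy -258.4 46.9 F [ 0.9  0.8 -0.8] F case -0.0 1.2 w 0.4
tool dx dy -47.0 271.4 want yaw turn 0.0003
```

step_arm([
  [-6,34,0],
  [-12,68,0],
  [-18,102,10],
  [-24,136,25],
  [-30,170,40],
  [-36,204,55],
  [-42,236,70],
  [-47,265,85],
], yaw=[0,0,0,0,0,0,0,0], gripper=[-1,-1,-1,-1,-1,-1,-1,-1])

```text
clock: 2.63
eef_pos: [522.2, 102.5, 170.8]
tool_rot: [3.141, -0.001, 0.657]
force: [0.3, 1.1, -0.7]
width: 0.3
```

```bash
python3 -c "
from h import *
st((13,0))
shot('scene','s2.png');shot('wrist','w2.png')
st((13,0))"
```

```text
t 2.63 eef [522.2 102.5 170.8] rot [ 3.1409e+00 -5.0000e-04  6.5690e-01] case xy 7.5 -0.2 F [ 0.3  1.1 -0.7] F case -0.7 0.9 w 0.3
tool dx dy 0.2 5.5 want yaw turn -0.0011
t 2.73 eef [522.4  98.2 169.5] rot [3.1391 0.0036 0.649 ] case xy 11.1 -2.7 F [-0.2 -0.  -0.3] F case -0.1 -0.2 w 0.3
tool dx dy 2.7 1.9 want yaw turn -0.0089
```

View pics/s2.png

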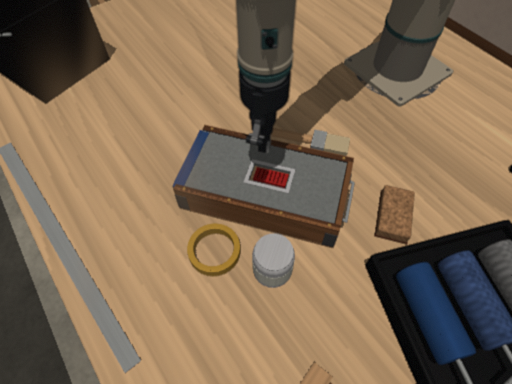

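View pics/w2.png

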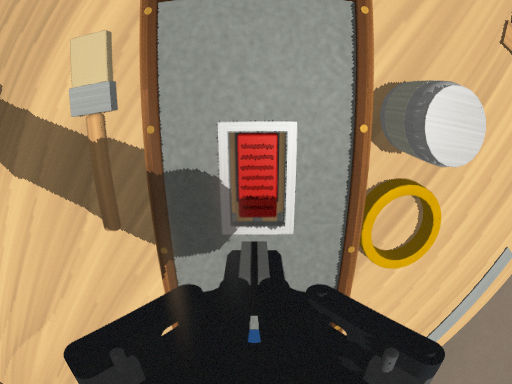

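The scene view has the gripper over the slot at (265,150). In the wrist view the shut fingers at (254,255) line up with the slot (219-297, 122-234). The arm is still settling, so I'll go lower and let it come to rest.

step_arm([
  [0,3,15],
  [0,6,35],
  [0,7,50],
  [0,7,60],
  [0,7,60],
  [0,7,60],
  [0,7,60],
  [0,7,60],
], yaw=[0,0,0,0,0,0,0,0], gripper=[-1,-1,-1,-1,-1,-1,-1,-1])

```text
clock: 3.4
eef_pos: [526.1, 99.6, 112.3]
tool_rot: [3.141, -0.002, 0.658]
force: [0.7, -0.7, -0.3]
width: -0.3
```

```bash
python3 -c "
from h import *
st((13,0))
shot('scene','s3.png');im=shot('wrist','w3.png');print(im['cam_to_world'].round(3).tolist(),im['intrinsics'].tolist())
st((13,0))"
```

```text
t 3.4 eef [526.1  99.6 112.3] rot [ 3.1409e+00 -1.7000e-03  6.5840e-01] case xy 12.2 1.1 F [ 0.7 -0.7 -0.3] F case 1.0 0.1 w -0.3
tool dx dy -1.1 0.8 want yaw turn 0.0004
[[0.79, 0.579, 0.2, 474.081], [0.613, -0.749, -0.253, 165.551], [0.003, 0.322, -0.947, 230.4], [0.0, 0.0, 0.0, 1.0]] [[297.3186396354542, 0.0, 253.7802494324777], [0.0, 297.3186396354542, 196.15789853071976], [0.0, 0.0, 1.0]]
t 3.5 eef [526.   99.5 112.2] rot [ 3.141e+00 -1.500e-03  6.583e-01] case xy 12.2 0.9 F [-0.2  0.9 -0.6] F case -0.8 0.4 w 0.1
tool dx dy -0.9 0.8 want yaw turn 0.0003
```

View pics/w3.png

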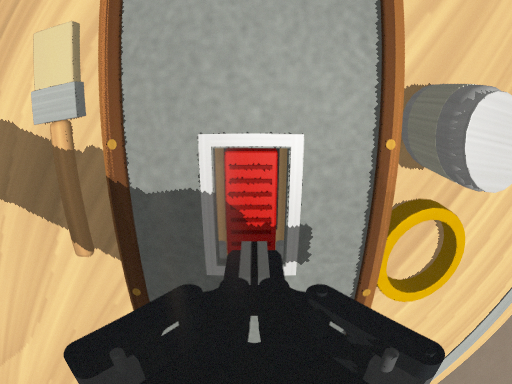

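View pics/s3.png

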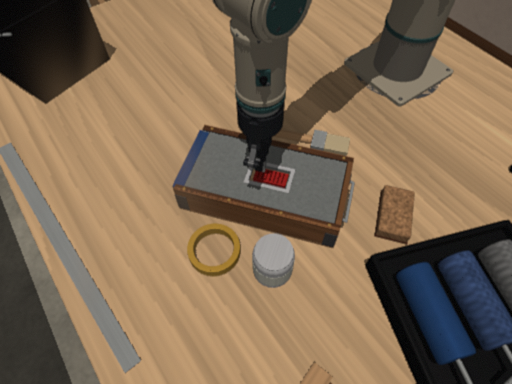

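The wrist view shows the fingertip (254,243) over the forward half of the red catch, centred between the slot sides (210-295). I'll go down to just about touching.

step_arm([
  [-0.5,0.5,6],
  [-0.5,0.5,11],
  [-0.5,0.5,15],
  [-0.5,0.5,17],
  [-0.5,0.5,17],
  [-0.5,0.5,17],
], yaw=[0,0,0,0,0,0], gripper=[-1,-1,-1,-1,-1,-1])

```text
clock: 4.0
eef_pos: [525.2, 98.4, 94.0]
tool_rot: [-3.141, 0.001, 0.658]
force: [0.2, -0.1, 0.4]
width: 0.1
```

```bash
python3 -c "
from h import *
st((13,0))
shot('scene','s4.png');im=shot('wrist','w4.png');a=cv2.imread('pics/s4.png')[120:220,200:330];b=cv2.imread('pics/w4.png')[100:320,140:370]
cv2.imwrite('pics/m4.png',np.hstack([cv2.resize(a,(390,300),interpolation=2),cv2.resize(b,(314,300))]))
st((13,0))"
```

```text
t 4.0 eef [525.2  98.4  94. ] rot [-3.1413e+00  6.0000e-04  6.5790e-01] case xy 12.6 -0.3 F [ 0.2 -0.1  0.4] F case 0.2 0.1 w 0.1
tool dx dy 0.3 0.4 want yaw turn -0.0001
t 4.1 eef [525.5  98.5  94.3] rot [-3.1416 -0.      0.6579] case xy 12.7 -0.1 F [-0.6  0.4  0.4] F case -0.7 -0.2 w 0.1
tool dx dy 0.1 0.3 want yaw turn -0.0001
```

View pics/m4.png

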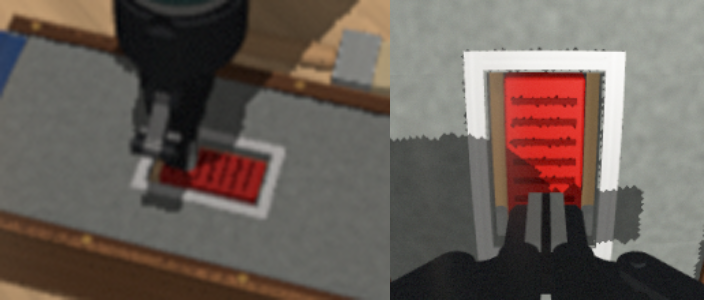

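The fingertip stands just over the catch's forward part, and both slot sides are clear. Now I'll press.

step_arm([
  [0,0,2],
  [0,0,4],
  [0,0,6],
  [0,0,6],
  [0,0,6],
], yaw=[0,0,0,0,0], gripper=[-1,-1,-1,-1,-1])

```text
clock: 4.52
eef_pos: [525.8, 98.6, 88.5]
tool_rot: [3.141, -0.001, 0.658]
force: [-0.2, 0.6, 4.3]
width: -0.3
```

```bash
python3 -c "
from h import *
st((13,0))"
```

```text
t 4.52 eef [525.8  98.6  88.5] rot [ 3.1413e+00 -7.0000e-04  6.5790e-01] case xy 12.8 0.2 F [-0.2  0.6  4.3] F case -0.6 0.1 w -0.3
tool dx dy -0.2 0.2 want yaw turn -0.0001
```

step_arm([
  [0,0,2],
  [0,0,4],
  [0,0,6],
  [0,0,7],
  [0,0,7],
  [0,0,7],
], yaw=[0,0,0,0,0,0], gripper=[-1,-1,-1,-1,-1,-1])

```text
clock: 5.02
eef_pos: [525.8, 98.6, 81.4]
tool_rot: [3.141, -0.001, 0.658]
force: [0.2, -0.0, 6.0]
width: -0.4
```

```bash
python3 -c "
from h import *
st((13,0))
shot('scene','s5.png');im=shot('wrist','w5.png');a=cv2.imread('pics/s5.png')[120:220,200:330];b=cv2.imread('pics/w5.png')[100:320,140:370]
cv2.imwrite('pics/m5.png',np.hstack([cv2.resize(a,(390,300),interpolation=2),cv2.resize(b,(314,300))]))
st((13,0))"
```

```text
t 5.02 eef [525.8  98.6  81.4] rot [ 3.1413e+00 -7.0000e-04  6.5790e-01] case xy 12.8 0.2 F [ 0.2 -0.   6. ] F case 0.2 0.1 w -0.4
tool dx dy -0.2 0.2 want yaw turn -0.0001
t 5.12 eef [525.8  98.6  81.4] rot [ 3.1413e+00 -7.0000e-04  6.5800e-01] case xy 12.8 0.2 F [ 0.5 -0.5  5.6] F case 0.7 0.1 w -0.1
tool dx dy -0.2 0.2 want yaw turn -0.0
```

View pics/m5.png

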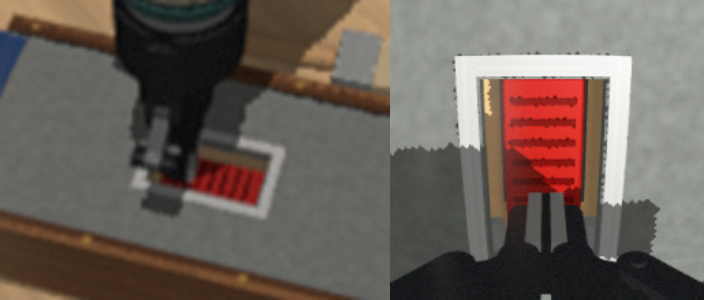

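The catch is down about 11 mm: force is 6 N, tip height about 56.5 mm, and it shows below the lid in both views. Now I'll push, gently at first.

step_arm([
  [0,2,0],
  [0,4,0],
  [0,6,0],
  [0,8,0],
  [0,10,0],
  [0,12,0],
  [0,14,0],
  [0,14,0],
], yaw=[0,0,0,0,0,0,0,0], gripper=[-1,-1,-1,-1,-1,-1,-1,-1])

```text
clock: 5.78
eef_pos: [532.3, 89.5, 81.1]
tool_rot: [-3.138, 0.001, 0.66]
force: [-3.8, 4.5, 6.3]
width: 0.0
```

```bash
python3 -c "
from h import *
st((13,0))
shot('scene','s6.png');im=shot('wrist','w6.png');a=cv2.imread('pics/s6.png')[120:220,200:330];b=cv2.imread('pics/w6.png')[100:320,140:370]
cv2.imwrite('pics/m6.png',np.hstack([cv2.resize(a,(390,300),interpolation=2),cv2.resize(b,(314,300))]))
st((13,0))"
```

```text
t 5.78 eef [532.3  89.5  81.1] rot [-3.1377e+00  1.2000e-03  6.5950e-01] case xy 24.0 -0.2 F [-3.8  4.5  6.3] F case -5.8 -0.2 w 0.0
tool dx dy 0.2 -11.0 want yaw turn 0.0016
t 5.88 eef [532.3  89.5  81.1] rot [-3.1378e+00  1.3000e-03  6.5970e-01] case xy 24.0 -0.2 F [-3.   4.4  6.5] F case -5.3 0.3 w -0.2
tool dx dy 0.2 -11.0 want yaw turn 0.0017
```

View pics/m6.png

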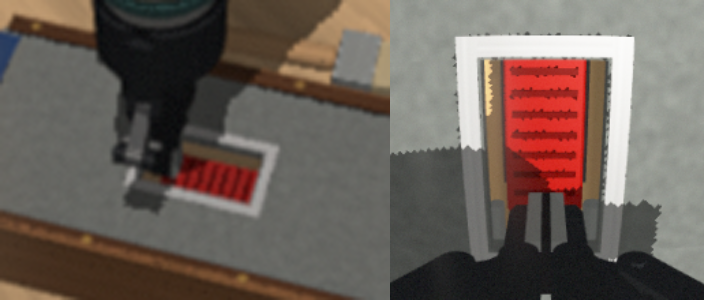

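```bash
python3 -c "
import cv2,numpy as np
a=[cv2.imread('pics/%s.png'%n,0) for n in('scene1','s6')]
for x,y,w,h in [(315,205,40,45),(170,180,40,40),(335,150,25,60)]:
    t=a[0][y:y+h,x:x+w]; r=cv2.matchTemplate(a[1][y-6:y+h+6,x-6:x+w+6],t,5); print(cv2.minMaxLoc(r))
d=cv2.absdiff(*a); cv2.imwrite('pics/d6.png',d*3)"
```

```text
(0.39754718542099, 0.9886239171028137, (0, 0), (6, 6))
(0.1332283467054367, 0.9739876389503479, (12, 0), (5, 6))
(0.22092902660369873, 0.9538015127182007, (0, 12), (5, 6))
```

View pics/d6.png

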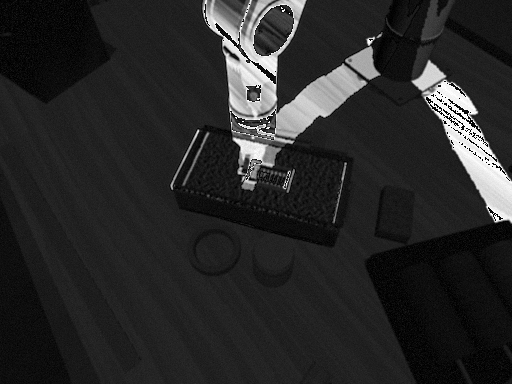

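The case corner hasn't shifted. The blue edge and slot have moved, so the lid is sliding over the catch. I'll carry on.

step_arm([
  [0,6,0],
  [0,14,0],
  [0,24,0],
  [0,35,0],
  [0,46,0],
  [0,57,0],
  [0,66,0],
  [0,72,0],
], yaw=[0,0,0,0,0,0,0,0], gripper=[-1,-1,-1,-1,-1,-1,-1,-1])

```text
clock: 6.55
eef_pos: [577.3, 31.2, 80.7]
tool_rot: [-3.139, 0.001, 0.658]
force: [-2.1, 4.1, 2.7]
width: 0.1
```

```bash
python3 -c "
from h import *
st((117,0))
shot('scene','s7.png');im=shot('wrist','w7.png');a=cv2.imread('pics/s7.png')[100:240,160:360];b=cv2.imread('pics/w7.png')[50:320,120:390]
cv2.imwrite('pics/m7.png',np.hstack([cv2.resize(a,(429,300),interpolation=2),cv2.resize(b,(300,300))]))
st((117,0))"
```

```text
t 6.55 eef [577.3  31.2  80.7] rot [-3.139e+00  1.100e-03  6.585e-01] case xy 97.6 -0.3 F [-2.1  4.1  2.7] F case -4.5 0.8 w 0.1
tool dx dy 0.3 19.4 want yaw turn 0.0005
t 6.65 eef [578.2  29.8  80.7] rot [3.1415e+00 3.0000e-04 6.5720e-01] case xy 99.2 -0.4 F [ 0.6  1.  -0.8] F case -0.4 1.0 w -0.0
tool dx dy 0.4 17.8 want yaw turn -0.0008
```

View pics/m7.png

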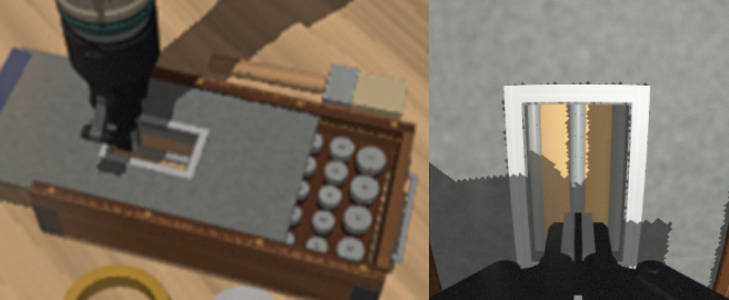

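The lid is about 80 % open and the bits show behind it. I'll slow down for the last part.

step_arm([
  [0,3,0],
  [0,6,0],
  [0,9,0],
  [0,12,0],
  [0,14,0],
  [0,16,0],
  [0,17,0],
  [0,17,0],
], yaw=[0,0,0,0,0,0,0,0], gripper=[-1,-1,-1,-1,-1,-1,-1,-1])

```text
clock: 7.32
eef_pos: [588.3, 16.6, 81.0]
tool_rot: [-3.141, 0.001, 0.658]
force: [-2.9, 3.0, -3.5]
width: 0.1
```

```bash
python3 -c "
from h import *
st((117,0))"
```

```text
t 7.32 eef [588.3  16.6  81. ] rot [-3.1415e+00  6.0000e-04  6.5760e-01] case xy 115.8 -0.5 F [-2.9  3.  -3.5] F case -4.2 -0.5 w 0.1
tool dx dy 0.5 1.2 want yaw turn -0.0003
```

step_arm([
  [0,0.7,0],
  [0,1.4,0],
  [0,2,0],
  [0,2,0],
], yaw=[0,0,0,0], gripper=[-1,-1,-1,-1])

```text
clock: 7.65
eef_pos: [589.4, 15.2, 81.2]
tool_rot: [-3.141, 0.001, 0.658]
force: [-3.8, 3.2, -3.3]
width: -0.3
```

```bash
python3 -c "
from h import *
st((117,0))"
```

```text
t 7.65 eef [589.4  15.2  81.2] rot [-3.1414e+00  6.0000e-04  6.5780e-01] case xy 117.7 -0.5 F [-3.8  3.2 -3.3] F case -4.8 -1.0 w -0.3
tool dx dy 0.5 -0.7 want yaw turn -0.0002
```

step_arm([
  [0,0.5,0],
  [0,1,0],
  [0,1,0],
], yaw=[0,0,0], gripper=[-1,-1,-1])

```text
clock: 7.9
eef_pos: [589.9, 14.5, 81.2]
tool_rot: [-3.141, 0.001, 0.658]
force: [-3.1, 3.2, -3.3]
width: 0.5
```

```bash
cat > lm.py <<'E'
from h import *
import sys
def lidmeas(tag):
    for c in ['top','scene']:
        im=shot(c,c+tag+'.png')
        n,l,s_,_=0,0,0,0
        h,w=im['depth'].shape
        P=np.full((h*w,3),np.nan); m=np.ones((h,w),bool)&(im['depth']>0)
        Q=pts(im,m); f=im['frame'][m].astype(int)
        d=Q[:,:2]-C; cx=d@ex; cy=d@ey
        R,G,B=f.T
        blue=(B>80)&(B>1.4*R)&(abs(Q[:,2]-67)<5)&(abs(cy)<90)&(cx>100)&(cx<300)
        lid=(abs(Q[:,2]-67.5)<3)&(abs(cy)<60)&(abs(R-B)<25)
        rim=(abs(Q[:,2]-75)<2)&(abs(cy)<95)&(cx<0)&(cx>-200)
        front=(abs(Q[:,2]-67.5)<3)&(abs(cy)<60)&(cx>40)&(cx<300)
        hd=(Q[:,2]>5)&(Q[:,2]<77)&(abs(cy)<70)
        print(c,'blue front p98',np.percentile(cx[blue],[2,50,98]).round(1) if blue.sum() else None,'lid x',np.percentile(cx[lid],[0.5,1,99,99.5]).round(1),
          'rim minx,y',np.percentile(cx[rim],[1,50]).round(1),np.percentile(cy[rim],[1,99]).round(1))
lidmeas(sys.argv[1])
E
python3 -c "
from h import *
st((117,0))"; python3 lm.py 8
```

```text
t 7.9 eef [589.9  14.5  81.2] rot [-3.1411e+00  6.0000e-04  6.5790e-01] case xy 118.5 -0.5 F [-3.1  3.2 -3.3] F case -4.5 -0.5 w 0.5
tool dx dy 0.5 -1.5 want yaw turn -0.0001
top blue front p98 None lid x [-434.7 -410.5  167.7  171.2] rim minx,y [-159.7 -112.4] [-85.1  84.2]
scene blue front p98 [246.3 256.5 265.4] lid x [-47.9 -47.  254.8 265.5] rim minx,y [-158.5 -108.3] [-83.9  86.3]
```

step_arm([
  [0,0.5,0],
  [0,1,0],
  [0,1,0],
], yaw=[0,0,0], gripper=[-1,-1,-1])

```text
clock: 8.25
eef_pos: [589.9, 14.5, 81.2]
tool_rot: [-3.14, 0.001, 0.658]
force: [-5.4, 3.4, -1.8]
width: -0.1
```

```bash
python3 -c "
from h import *
st((117,0))"
```

```text
t 8.25 eef [589.9  14.5  81.2] rot [-3.1397e+00  1.1000e-03  6.5830e-01] case xy 118.6 -0.5 F [-5.4  3.4 -1.8] F case -6.0 -2.2 w -0.1
tool dx dy 0.5 -1.6 want yaw turn 0.0003
```

View pics/scene8.png

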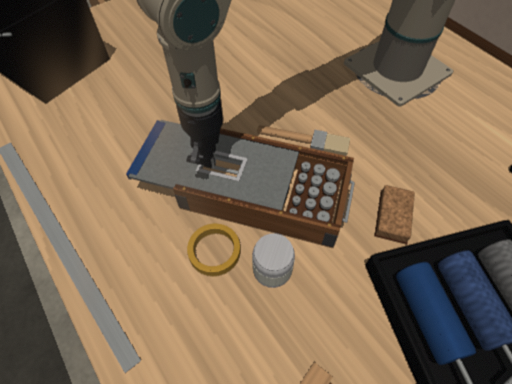

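The finger stopped at 118.6 mm and the force is rising, which looks like the stop. One more small nudge, still under 12 N, to confirm.

step_arm([
  [0,0.5,0],
  [0,1,0],
  [0,1,0],
], yaw=[0,0,0], gripper=[-1,-1,-1])

```text
clock: 8.5
eef_pos: [590.0, 14.5, 81.2]
tool_rot: [-3.138, 0.001, 0.659]
force: [-6.3, 5.8, -1.1]
width: -0.0
```

```bash
python3 -c "
from h import *
st((117,0))"
```

```text
t 8.5 eef [590.   14.5  81.2] rot [-3.1383e+00  1.5000e-03  6.5880e-01] case xy 118.6 -0.5 F [-6.3  5.8 -1.1] F case -8.4 -1.4 w -0.0
tool dx dy 0.5 -1.6 want yaw turn 0.0008
```

That's the stop: no motion, and force up to 8.4 N. I'll back off from the edge, then go straight up.

step_arm([
  [0,-3,0],
  [0,-8,0],
  [0,-14,0],
  [0,-16,0],
  [0,-16,0],
  [0,-16,-15],
  [0,-16,-35],
  [0,-16,-60],
], yaw=[0,0,0,0,0,0,0,0], gripper=[-1,-1,-1,-1,-1,-1,-1,-1])

```text
clock: 9.17
eef_pos: [581.2, 25.1, 141.0]
tool_rot: [-3.141, 0.002, 0.658]
force: [0.4, -1.0, 0.1]
width: -0.1
```

step_arm([
  [0,0,-30],
  [0,0,-65],
  [0,0,-100],
  [0,-20,-130],
  [0,-50,-150],
  [0,-80,-160],
  [0,-110,-160],
  [0,-120,-160],
], yaw=[0,0,0,0,0,0,0,0], gripper=[-1,-1,-1,-1,-1,-1,-1,-1])

```text
clock: 9.83
eef_pos: [506.3, 124.6, 302.5]
tool_rot: [-3.14, -0.003, 0.663]
force: [0.0, 0.2, -0.2]
width: -0.1
```

```bash
python3 lm.py 9
python3 - <<'E'
from h import *
st((0,0))
for c in ['scene','top']:
    im=cams.get_image(c)
    for n in ['filler_tin','tape_roll','brush','sanding_block','case']:
        r=cams.regions_of(c,n)
        if r:
            q=r[0];P=pts(im,q['pixels']); print(c,n,round(q['conf'],2),q['pixel'],np.median(P,0).round(1))
E
```

```text
top blue front p98 None lid x [-477.6 -476.3  -44.2  -43.7] rim minx,y [-159.7 -141.5] [-84.6  84.2]
scene blue front p98 [246.2 256.5 265.6] lid x [-48.  -46.7 255.6 264.9] rim minx,y [-158.5 -108.4] [-84.   86.4]
t 9.93 eef [507.5 122.4 301.7] rot [-3.1413e+00 -1.1000e-03  6.6190e-01] case xy -17.2 0.3 F [ 0.8 -0.3 -0. ] F case 0.8 0.4 w -0.1
tool dx dy -0.4 17.2 want yaw turn 0.0039
scene filler_tin 0.8 [274.0, 256.5] [618.1 261.1  83.9]
scene tape_roll 0.89 [223.2, 261.7] [680.5 162.4  23.9]
scene brush 0.57 [318.1, 138.5] [346.1  66.5  13.6]
scene sanding_block 0.8 [395.9, 213.6] [353.8 311.7  27.4]
scene case 0.9 [252.5, 178.4] [547.2  98.8  67.2]
top filler_tin 0.76 [208.9, 162.4] [600.6 248.4  83.4]
top tape_roll 0.43 [238.0, 132.5] [662.7 199.4  23.9]
top brush 0.57 [287.3, 316.0] [306.8 112.5  12.9]
top sanding_block 0.71 [180.2, 305.2] [341.2 304.5  27. ]
top case 0.85 [238.0, 241.8] [458.2 195.6  50.1]
```

View pics/scene9.png

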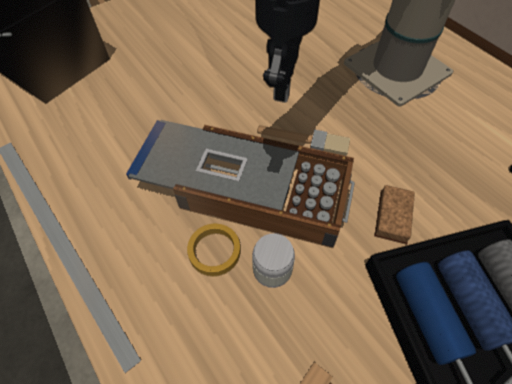

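View pics/top9.png

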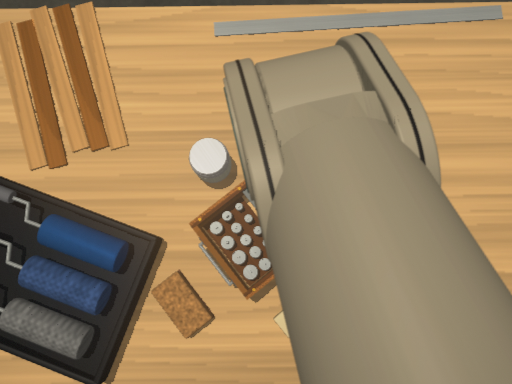

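The lid stays open in the scene view: slot at (222,163), blue edge at (147,150), bits showing. The bystanders haven't moved. I'll check the slot position once more, then hand in.

```bash
python3 - <<'E'
from h import *
im=cams.get_image('scene'); f=im['frame'].astype(int)
m=(f.min(2)>165)&(im['depth']>0)
n,l,s,_=cv2.connectedComponentsWithStats(m.astype(np.uint8))
for i in range(1,n):
    if s[i,4]>60:
        P=pts(im,l==i); d=P[:,:2]-C
        if abs(np.median(P[:,2])-68)<4: print(s[i],np.median(P[:,2]), (d@ex).min().round(1),(d@ex).max().round(1),(d@ey).min().round(1),(d@ey).max().round(1))
E
python3 - <<'E'
from h import *
im=cams.get_image('scene'); f=im['frame'].astype(int)
m=np.zeros(f.shape[:2],bool); m[140:185,190:255]=1
print(np.percentile(f.min(2)[m],[50,90,97]))
m&=(f.min(2)>135)
P=pts(im,m); P=P[abs(P[:,2]-68)<4]; d=P[:,:2]-C
print(len(P),np.percentile(d@ex,[1,50,99]).round(1),np.percentile(d@ey,[1,50,99]).round(1))
E
```

```text
[ 98. 138. 153.]
305 [ 48.7  90.2 137.2] [-28.6   4.3  28.6]
```

```bash
python3 -c "
from h import *
st(); print(ctrl.finish_job())"
```

```text
t 10.63 eef [508.3 120.6 301.2] rot [-3.1415e+00  1.0000e-04  6.5780e-01] case xy -15.3 -0.2 F [-0.4 -0.3  0.3] F case 0.0 -0.5 w 0.1
the job is handed in; nothing more can be done
None
```

The lid is open against its stop, the hand is clear above the case, and I handed the job in at 10.6 s. With the gripper shut, I pressed the catch down about 11 mm (6 N). I held it there while pushing the slot's front edge until the lid had slid over the catch, then pushed on to the stop.

- **At the stop:** the finger stopped moving at case x = 118.6 mm and the push force rose from 4.5 to 8.4 N, under the 12 N that would slide the case.
- **After backing off:** in the scene camera the slot centre was at about 93 mm (91.5 expected when fully open, within calibration). The blue edge had not moved from where it was at the stop.
- **Case:** the rim fit put it in the same place as before, to within about 1 mm.
- **Bystanders:** the scene camera has the tin, brush and block within about 2 mm of their first positions. The tape roll read about 5 mm off, but it looks unmoved in the picture and nothing came near it; I put that down to the detector. The arm partly hid the tape roll and brush from the top camera at the end, so its readings for those two are no use.

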